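# Call the studio assistant and show which book goes where

## Task

Call the assistant by pressing the plunger of the desk bell right down and letting it come up. Then point at the smallest of the three closed books on the cutting mats for two seconds, the fingertips two to three centimetres above the middle of its cover, and after that point in the same way at the middle of the mouth of the rectangular slatted basket, and finish there, still pointing. Touch nothing but the bell, leave everything where it is, and keep the hand high on the way so that it never seems to point at another book or at the round tub.

Things in the scene. Friction and masses are not known exactly. Their poses are not given: they have to be found in the camera images.
- bell (a joint): Plunger of the desk bell: 0 = up, grows to 0.005 m fully pressed straight down. It springs back by itself. About 2 N starts it, about 5 N presses it fully down
- bell_top (a point): Centre of the flat top of the bell's plunger, 54 mm above the table when up. The plunger is a steel disc, 22 mm across, standing 13 mm proud of a plain steel dome, 76 mm across, on a black foot, 84 mm across. The bell is fixed to the table and is the only one
- small_book_top (a point): Centre of the top cover of the smallest closed book: 110 x 75 mm, 18 mm thick, lying flat. x along its long side, z up. The three closed books lie apart from one another and have the same plain rust-brown covers and white page edges
- medium_book_top (a point): Centre of the top cover of the middle-sized closed book: 150 x 105 mm, 32 mm thick (the thickest), lying flat. x along its long side, z up
- large_book_top (a point): Centre of the top cover of the largest closed book: 170 x 120 mm, 24 mm thick, lying flat. x along its long side, z up
- basket_mouth (a point): Centre of the mouth, level with the rim and 90 mm above the table, of the rectangular basket with slatted sides: white plastic, 200 (x) x 150 (y) mm, 90 mm high, empty. z up
- tub_mouth (a point): Centre of the mouth, level with the rim and 90 mm above the table, of the round tub: white plastic, 150 mm across, 90 mm high, empty. z up
- small_book: The small book itself, origin at the centre of its underside, z up
- medium_book: The medium book itself, origin at the centre of its underside, z up
- large_book: The large book itself, origin at the centre of its underside, z up
- basket: The basket itself, origin at the centre of its underside, z up
- tub: The tub itself, origin at the centre of its underside, z up
- tape: Bystander: roll of paper tape lying flat, 80 mm across, 24 mm high; origin at the centre of its underside
- spool: Bystander: wooden thread spool standing up, 32 mm across, 40 mm high; origin at the centre of its underside
- weight: Bystander: brass paperweight, 45 x 60 mm, 35 mm high; origin at the centre of its underside
- jar: Bystander: closed glass jar, 64 mm across, 75 mm high; origin at the centre of its underside
- cup: Bystander: cup of brushes, 76 mm across, 95 mm high, the brushes reaching 170 mm; origin at the centre of its underside
- folder: Bystander: flat bone folder, 150 x 22 x 6 mm; origin at the centre of its underside
Things that resemble listed ones, but are neither listed nor needed, are in the scene too. Leave any green or turquoise look-alike of the small_book alone.

How it is judged:
By the outcome, as a careful person would: the job done as asked, in the order asked, and still so for the second after the job is handed in, with the robot touching nothing.
It also fails if it takes over 48 s, if anything falls off the work surface, if the arm or the gripper's body presses on something with over 40 N, if the wrist force passes 120 N, or if a joint passes its speed limit or range.

## Robot

A 6-joint arm with a two-finger parallel gripper is mounted at the origin on the work surface. World frame = base frame: x ahead of the robot, y to its left, z up, the work surface at z = 0. Lengths are in m, angles in rad, forces in N, time in s.
With the tool pointing down it reaches from about 0.35 to 0.8 m from the base axis. Payload 7.3 kg.
Tool frame: the origin (TCP) lies at the very end of the fingers, on their centre line; the grasp point (between the pads) lies 19 mm behind it (r.grip_point_offset is the distance from the TCP to the grasp point, in m); x points along the fingers, z is the direction in which the jaws open and shut, and the axes are right-handed (so a half turn about x gives the same grasp; the last joint's range is limited). The gripper opens to 85 mm and grips with 20 to 120 N. Pads are 22 mm wide; open, the fingers measure 114 mm over their backs; the gripper's body (76 mm by 85 mm) begins 54 mm behind the grasp point. The pads swing forward as they close: fully open they stand 13 mm farther back than shut.
Start: joints at [1.146, 0.342, 1.524, -0, 1.275, -0.146], TCP at [0.144, 0.505, 0.196] pointing down, gripper open.
Joint ranges: [-2.53, 2.53], [-0.77, 2.02], [0.04, 2.7], [-1, 4.14], [0.28, 2.66], [-3.11, 3.11]. Speed limits (rad/s): [2.57, 2.57, 3.14, 3.14, 3.14, 3.14].

## Interface

Orientations are given as a 3x3 rotation matrix whose columns are the frame's x, y, z axes.
In Python, from station import r gives the robot as it stands. The module is installed in compiled form; this text tells all that it offers.
- The arm moves only by the tool apply_moves, never from a script. Its argument "plan" is one flat list of numbers, 7 for each row, row after row: the shift along the world's x, y, z in mm, then the turn, a rotation vector about the world's x, y, z in degrees, then the opening, from 0 (shut) to 1 (fully open). In form: [x, y, z, wx, wy, wz, hand, x, y, z, wx, wy, wz, hand, ...]. A call has 1 to 5 rows; each row shifts and turns the commanded pose from where the row before left it; what a row does not reach is not made up. A row lasts 1/12 s, in which the tool goes at most 41.7 mm and 7.16 degrees, less where a joint would pass 70% of its speed; a pose out of reach is approached as far as the arm can. A call is refused whole if a number of a shift passes 41.7 or a number of a turn 7.16, either way. A call with a gripper value outside its range is refused whole. The fingers move at their own pace and stop on an object; "grip_force" is the grip in N (left out, the last holds). Time passes only in rows, so rows that do not move let the fingers close. It gives the time, the measured TCP pose, the force and the opening at its end, in the units of the state.
- r.sense(): the state, without advancing time (a new reading comes with each control period).
- r.camera(name): name is "scene" or "side" or "wrist"; returns (picture, depth): 400x640x3 uint8, blue, green, red; 400x640 float32, m along the optical axis (not along the pixel's ray), 0 where there is no reading.
- r.camera_model(name): a dict with "vfov" (degrees; the focal length in pixels is half the picture's height over the tangent of half this angle, whatever the lens; pixels are square), "cx", "cy" (the principal point, pixels), "R" (3x3) and "t" (3): a world point X has camera coordinates R X + t. Camera axes: x right, y down, z forward; pixel columns grow to the right and rows downward; lengths in m; the calibration is good to about 2 mm. A picture is of the moment at which its call begins: read the wrist's pose just before it. camera_model takes no time and is no camera call; for the wrist camera it gives the pose at the moment of the call.
- r.sign_off(): hands the job in, once; it reports no verdict.
The state is a dict: "t": time; "joint_positions": joint angles; "joint_vel": joint speeds; "joint_efforts": joint torques, N m; "position": TCP position; "ee_rot": TCP orientation; "contact_force": force on the tool from outside, world axes, zero at the start; "torque": the same for the moment, N m; "width": opening from 0.0 (shut) to 1.0 (fully open).
Only numpy, scipy, OpenCV 4.12 (cv2) and the standard library are available. Lean on these libraries where they do the work, as an engineer would, in place of code of your own. Each camera call takes 0.05 s, during which the arm holds its last target. There are 200 camera calls.

## Working session

There is one attempt and no reset: what is moved stays moved. The work goes in short steps, Python scripts to look and compute and a tool call to move; the robot and the scene stay as the last step left them, time stands still between calls to the robot, and variables do not carry over. Pictures are saved under pics/ and viewed, about 8 in all and at most 12, crops included, and the job is handed in when it is done.

Besides the shell and the picture viewer there is one more tool, called after "Request:" as name(argument=value, ...), one argument or row to a line, values as JSON. apply_moves: Moves the arm, as the interface text tells. Its arguments: {"type":"object","properties":{"plan":{"type":"array","items":{"type":"number"}},"grip_force":{"type":"number"}},"required":["plan"]}

```bash
mkdir -p pics; cat > h.py <<'E'
import numpy as np, cv2
from station import r
def grab(n):
    m=r.camera_model(n); p,d=r.camera(n); np.savez(f'{n}.npz',p=p,d=d,R=m['R'],t=m['t'],c=[m['cx'],m['cy'],200/np.tan(np.radians(m['vfov']/2))])
    return p,d
def xyz(n):
    z=np.load(f'{n}.npz'); cx,cy,f=z['c']; d=z['d']; v,u=np.mgrid[:400,:640]
    C=np.stack([(u-cx)/f*d,(v-cy)/f*d,d],-1)
    return (C-z['t'])@z['R'], z['p'], d
E
python3 - <<'E'
from h import *
for n in('scene','side'):
    p,d=grab(n); cv2.imwrite(f'pics/{n}1.png',p)
    m=r.camera_model(n); print(n,m,(d==0).mean())
s=r.sense(); print(s['t'],s['position'],s['ee_rot'],s['width'])
E
```

```text
scene {'vfov': 47.32114761781927, 'cx': 322.82039205783445, 'cy': 202.980505454602, 'R': array([[ 0.54423261,  0.83866904, -0.0210975 ],
       [ 0.44893955, -0.31238771, -0.83717812],
       [-0.70870597,  0.44614813, -0.54652328]]), 't': array([-0.16952325, -0.2219843 ,  1.78358789])} 0.00394140625
side {'vfov': 52.45517933659319, 'cx': 322.5628246038394, 'cy': 195.08981272656047, 'R': array([[ 0.9046874 , -0.42593831,  0.0108291 ],
       [-0.27313258, -0.59926213, -0.7525181 ],
       [ 0.32701576,  0.67783586, -0.65848252]]), 't': array([-0.55196457,  0.13206366,  1.18213328])} 0.00376953125
0.1 [0.14428243 0.50437207 0.19540143] [[-5.44150512e-04 -9.61392609e-01  2.75179861e-01]
 [-1.23448518e-03  2.75180338e-01  9.61391834e-01]
 [-9.99999090e-01  1.83436399e-04 -1.33656445e-03]] 1.0048492294651996
```

View pics/scene1.png

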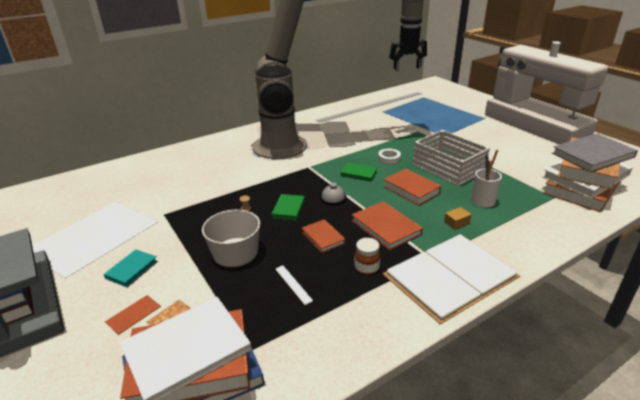

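View pics/side1.png

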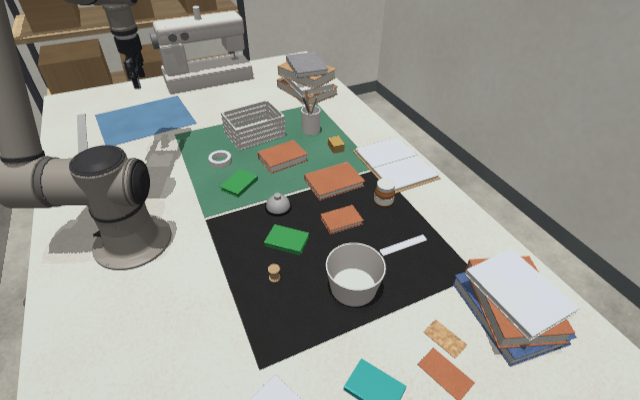

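The three rust books in the side view are at (283,156), (334,180) and (342,219). The one at (342,219), scene (323,235), looks smallest. The bell is at side (278,203) and the basket at (253,125). The flat rust piece at side (446,373) is off the mats. I'll measure sizes next and confirm with a crop.

```bash
python3 - <<'E'
from h import *
for n in('scene','side'):
    X,p,d=xyz(n); hsv=cv2.cvtColor(p,cv2.COLOR_BGR2HSV); print(n)
    m=((hsv[...,0]<14)&(hsv[...,1]>120)&(hsv[...,2]>70)&(d>0)).astype(np.uint8)
    k,l,st,c=cv2.connectedComponentsWithStats(m)
    for i in range(1,k):
        if st[i,4]<150: continue
        P=X[l==i]; zt=np.percentile(P[:,2],85); Q=P[abs(P[:,2]-np.median(P[:,2]))<.006]
        (cx,cy),wh,a=cv2.minAreaRect((Q[:,:2]*1000).astype(np.float32)); print('rust',c[i].round(),'c',round(cx),round(cy),'wh',np.round(wh),round(a),'z',np.median(Q[:,2]).round(4))
    ok=d>0
    # bell
    b={'scene':(333,190),'side':(278,203)}[n]; v,u=np.mgrid[:400,:640]
    near=ok&(abs(u-b[0])<22)&(abs(v-b[1])<20)
    for lo,hi in((.008,.06),(.02,.06),(.047,.06)):
        P=X[near&(X[...,2]>lo)&(X[...,2]<hi)]; print('bell',lo,len(P),P.min(0).round(4),P.max(0).round(4),P.mean(0).round(4))
    b={'scene':(450,155),'side':(253,125)}[n]
    near=ok&(abs(u-b[0])<42)&(abs(v-b[1])<32)&(X[...,2]>.080)&(X[...,2]<.1)&(hsv[...,1]<60)
    P=X[near]; P=P[P[:,2]>.083]; print('basket',len(P),cv2.minAreaRect((P[:,:2]*1000).astype(np.float32)),np.percentile(P[:,2],[50,95]))
z=np.load('side.npz')['p']; cv2.imwrite('pics/crop1.png',cv2.resize(z[95:255,190:430],None,fx=3.3,fy=3.3,interpolation=cv2.INTER_CUBIC))
E
```

```text
scene
rust [19.  7.] c -948 -676 wh [ 28. 152.] 1 z 0.4558
rust [30. 38.] c -946 -681 wh [ 28. 160.] 0 z 0.3328
rust [412. 183.] c 542 192 wh [150. 110.] 7 z 0.0347
rust [386. 222.] c 650 -6 wh [173. 124.] 1 z 0.0262
rust [322. 234.] c 589 -182 wh [ 78. 116.] 88 z 0.0199
rust [132. 314.] c 582 -701 wh [ 61. 109.] 17 z 0.003
rust [238. 317.] c 806 -522 wh [57. 23.] 0 z 0.0814
rust [227. 370.] c 897 -606 wh [101.  45.] 69 z 0.0808
rust [129. 385.] c 829 -755 wh [83. 28.] 2 z 0.0808
bell 0.008 485 [ 0.3274 -0.1183  0.008 ] [0.4785 0.0966 0.0591] [ 0.4335 -0.0322  0.0272]
bell 0.02 308 [ 0.3302 -0.078   0.0202] [0.4727 0.0962 0.0591] [ 0.4395 -0.0402  0.0349]
bell 0.047 34 [ 0.4278 -0.0521  0.0474] [ 0.4461 -0.0312  0.0591] [ 0.4373 -0.0431  0.0545]
basket 642 ((570.690185546875, 396.7412109375), (189.09048461914062, 364.7873229980469), 85.89505004882812) [0.08991084 0.09654979]
side
rust [282. 153.] c 539 193 wh [153. 107.] 7 z 0.0303
rust [334. 178.] c 650 -6 wh [170. 122.] 1 z 0.0224
rust [341. 218.] c 588 -181 wh [ 79. 112.] 87 z 0.0164
rust [509. 331.] c 758 -680 wh [119. 236.] 21 z 0.0368
rust [505. 324.] c 725 -676 wh [ 42. 106.] 2 z 0.079
rust [560. 329.] c 825 -754 wh [29. 82.] 89 z 0.0791
rust [446. 374.] c 580 -700 wh [ 60. 108.] 18 z 0.0009
bell 0.008 398 [ 0.3918 -0.0827  0.0081] [ 0.4725 -0.0183  0.0561] [ 0.4277 -0.0576  0.0284]
bell 0.02 291 [ 0.3958 -0.0766  0.0201] [ 0.4664 -0.0183  0.0561] [ 0.4287 -0.0539  0.0339]
bell 0.047 33 [ 0.4225 -0.0553  0.0475] [ 0.4428 -0.0321  0.0561] [ 0.4324 -0.0443  0.052 ]
basket 246 ((498.5661926269531, 400.324462890625), (203.93324279785156, 162.34373474121094), 7.311311721801758) [0.08658723 0.09052281]
```

View pics/crop1.png

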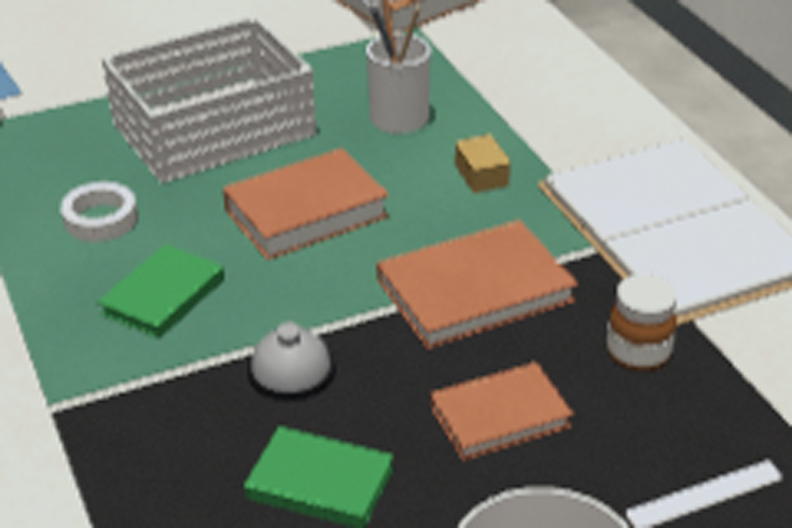

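The smallest book measures 112x78 mm, centre (588,-182), top at about 18 mm. Size and crop both pick it out from the other rust books (150 and 170 mm) and the green look-alikes. The bell is at about (434,-43) and the basket at about (498,400). I'll raise the hand, shut it and go towards the bell.

Request:
apply_moves(
  plan=[0, 0, 25, 0, 0, 0, 0, 10, -18, 25, 0, 0, 0, 0, 19, -36, 25, 0, 0, 0, 0, 19, -36, 25, 0, 0, 0, 0, 19, -36, 0, 0, 0, 0, 0],
)

```text
t: 0.52
position: [0.2077, 0.3885, 0.2931]
ee_rot: [[0.004, -0.962, 0.273], [0.005, 0.273, 0.962], [-1.0, -0.002, 0.006]]
contact_force: [1.5, 0.1, 0.6]
width: 0.299
```

Request:
apply_moves(
  plan=[19, -36, 0, 0, 0, 0, 0, 19, -36, 0, 0, 0, 0, 0, 19, -36, 0, 0, 0, 0, 0, 19, -36, 0, 0, 0, 0, 0, 19, -36, 0, 0, 0, 0, 0],
)

```text
t: 0.93
position: [0.3017, 0.2061, 0.2896]
ee_rot: [[0.0, -0.962, 0.275], [0.0, 0.275, 0.962], [-1.0, -0.0, 0.0]]
contact_force: [0.8, -0.5, 0.5]
width: -0.001
```

Request:
apply_moves(
  plan=[19, -36, 0, 0, 0, 0, 0, 19, -36, 0, 0, 0, 0, 0, 19, -36, 0, 0, 0, 0, 0, 19, -36, 0, 0, 0, 0, 0, 19, -36, 0, 0, 0, 0, 0],
)

```text
t: 1.35
position: [0.3969, 0.0259, 0.2896]
ee_rot: [[0.0, -0.961, 0.276], [0.0, 0.276, 0.961], [-1.0, 0.0, 0.0]]
contact_force: [1.1, 0.3, -0.1]
width: -0.001
```

Request:
apply_moves(
  plan=[19, -36, 0, 0, 0, 0, 0, 16, -26, 0, 0, 0, 0, 0, 0, 0, 0, 0, 0, 0, 0, 0, 0, 0, 0, 0, 0, 0, 0, 0, 0, 0, 0, 0, 0],
)

```text
t: 1.77
position: [0.4311, -0.0337, 0.2892]
ee_rot: [[-0.001, -0.961, 0.276], [0.001, 0.276, 0.961], [-1.0, 0.001, 0.0]]
contact_force: [0.4, 0.6, -0.4]
width: 0.003
```

```bash
python3 - <<'E'
from h import *
p,d=grab('wrist'); cv2.imwrite('pics/w1.png',p); s=r.sense(); print(s['position'],s['t'])
X,p,d=xyz('wrist')
m=(d>0)&(X[...,2]>.046)&(X[...,2]<.062)&(abs(X[...,0]-.434)<.04)&(abs(X[...,1]+.043)<.04)
P=X[m]; v,u=np.where(m); print(len(P),P.min(0),P.max(0),P.mean(0),np.median(P[:,2]),u.mean(),v.mean())
E
```

```text
[ 0.43103472 -0.03324344  0.28946418] 1.8167
169 [ 0.4239443  -0.05115868  0.04657296] [ 0.44574536 -0.03053941  0.05698708] [ 0.43402233 -0.04066832  0.05458633] 0.05492756788764547 315.68639053254435 163.89349112426035
```

View pics/w1.png

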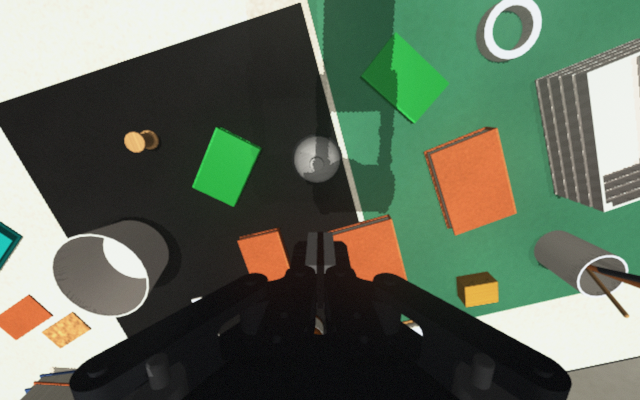

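The wrist view shows the plunger at (316,164), which works out to (434,-41) mm with its top at 55 mm. I'll go down to just above it.

Request:
apply_moves(
  plan=[3.5, -8, -40, 0, 0, 0, 0, 0, 0, -40, 0, 0, 0, 0, 0, 0, 0, -40, 0, 0, 0, 0, 0, 0, -40, 0, 0, 0, 0, 0, 0, -30, 0, 0, 0, 0],
)

```text
schema error: expected a multiple of 7 numbers
```

Request:
apply_moves(
  plan=[0, 0, -10, 0, 0, 0, 0, 0, 0, 0, 0, 0, 0, 0, 0, 0, 0, 0, 0, 0, 0, 0, 0, 0, 0, 0, 0, 0],
)

```text
t: 2.15
position: [0.4315, -0.0333, 0.2801]
ee_rot: [[0.001, -0.962, 0.274], [-0.0, 0.274, 0.962], [-1.0, -0.001, 0.0]]
contact_force: [0.3, -0.1, 0.1]
width: 0.003
```

Request:
apply_moves(
  plan=[3, -8, -40, 0, 0, 0, 0, 0, 0, -40, 0, 0, 0, 0, 0, 0, -40, 0, 0, 0, 0, 0, 0, -40, 0, 0, 0, 0, 0, 0, -30, 0, 0, 0, 0],
)

```text
t: 2.57
position: [0.4336, -0.0415, 0.0876]
ee_rot: [[-0.001, -0.962, 0.275], [0.0, 0.275, 0.962], [-1.0, 0.001, 0.0]]
contact_force: [0.0, -0.1, 0.5]
width: -0.0
```

Request:
apply_moves(
  plan=[0, 0, -15, 0, 0, 0, 0, 0, 0, -5, 0, 0, 0, 0, 0, 0, 0, 0, 0, 0, 0, 0, 0, 0, 0, 0, 0, 0],
)

```text
t: 2.9
position: [0.4355, -0.0421, 0.0706]
ee_rot: [[0.002, -0.961, 0.275], [-0.0, 0.275, 0.961], [-1.0, -0.002, 0.0]]
contact_force: [0.7, 0.4, -0.8]
width: 0.003
```

Request:
apply_moves(
  plan=[0, 0, -5, 0, 0, 0, 0, 0, 0, -5, 0, 0, 0, 0, 0, 0, -3, 0, 0, 0, 0, 0, 0, 0, 0, 0, 0, 0],
)

```text
t: 3.23
position: [0.4344, -0.042, 0.0564]
ee_rot: [[-0.0, -0.961, 0.275], [0.0, 0.275, 0.961], [-1.0, 0.0, 0.0]]
contact_force: [-0.1, -0.3, 0.6]
width: -0.002
```

Request:
apply_moves(
  plan=[0, 0, -2, 0, 0, 0, 0, 0, 0, 0, 0, 0, 0, 0],
)

```text
t: 3.4
position: [0.4346, -0.042, 0.0545]
ee_rot: [[-0.0, -0.961, 0.275], [0.0, 0.275, 0.961], [-1.0, 0.0, 0.0]]
contact_force: [-0.7, -0.5, -0.5]
width: 0.001
```

Request:
apply_moves(
  plan=[0, 0, -2, 0, 0, 0, 0, 0, 0, 0, 0, 0, 0, 0],
)

```text
t: 3.57
position: [0.4345, -0.042, 0.0524]
ee_rot: [[-0.0, -0.961, 0.275], [0.0, 0.275, 0.961], [-1.0, 0.0, 0.0]]
contact_force: [0.3, -0.3, -0.0]
width: -0.0
```

Request:
apply_moves(
  plan=[0, 0, -2, 0, 0, 0, 0, 0, 0, 0, 0, 0, 0, 0],
)

```text
t: 3.73
position: [0.4345, -0.042, 0.0504]
ee_rot: [[-0.0, -0.961, 0.275], [0.0, 0.275, 0.961], [-1.0, 0.0, 0.0]]
contact_force: [-0.3, -0.2, 1.0]
width: -0.001
```

Request:
apply_moves(
  plan=[0, 0, -2, 0, 0, 0, 0, 0, 0, 0, 0, 0, 0, 0],
)

```text
t: 3.9
position: [0.4344, -0.042, 0.0484]
ee_rot: [[-0.0, -0.961, 0.275], [0.0, 0.275, 0.961], [-1.0, 0.0, 0.0]]
contact_force: [-0.3, -0.7, 0.5]
width: 0.0
```

Request:
apply_moves(
  plan=[0, 0, -1.5, 0, 0, 0, 0, 0, 0, 0, 0, 0, 0, 0],
)

```text
t: 4.07
position: [0.4345, -0.042, 0.0469]
ee_rot: [[-0.0, -0.961, 0.275], [0.0, 0.275, 0.961], [-1.0, 0.0, 0.0]]
contact_force: [-0.4, 0.4, 0.1]
width: 0.002
```

There is no contact at 47 mm, so I'll look before going further.

```bash
python3 - <<'E'
from h import *
a,_=grab('side'); b,_=grab('scene')
a=cv2.resize(a[150:230,230:330],(500,400),interpolation=2); b=cv2.resize(b[130:210,283:343],(300,400),interpolation=2)
cv2.imwrite('pics/c2.png',np.hstack([a,b]))
E
```

```text
(no output)
```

View pics/c2.png

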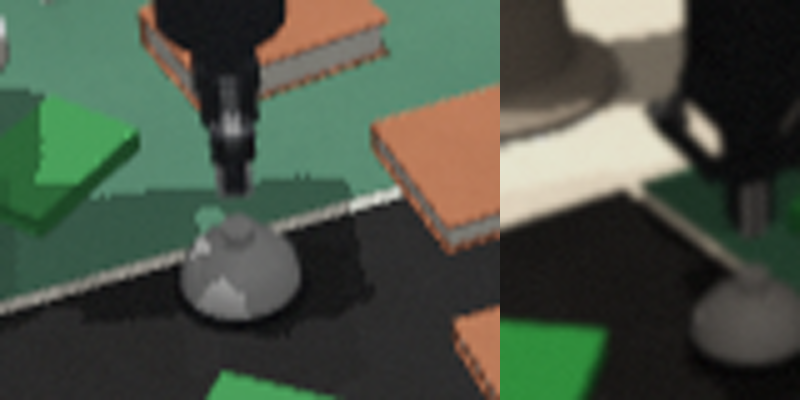

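Both views show the fingertips still clearly above the plunger: tip (235,195) against top (238,218) in the side crop. The reported TCP height doesn't match, so I'll measure the fingertip by depth.

```bash
python3 - <<'E'
from h import *
print(r.grip_point_offset, r.sense()['position'])
for n,(u0,v0) in(('side',(277,186)),('scene',(333,176))):
    X,p,d=xyz(n)
    print(n)
    for v in range(v0-8,v0+14):
        row=[(u,*(X[v,u]*1000).round().astype(int)) for u in range(u0-3,u0+5,3)]; print(v,row)
# joint->FK hint
print(r.sense()['joint_positions'])
E
```

```text
0.0187 [ 0.4345703  -0.04205446  0.04709187]
side
178 [(274, np.int64(410), np.int64(-101), np.int64(171)), (277, np.int64(418), np.int64(-105), np.int64(171)), (280, np.int64(427), np.int64(-103), np.int64(167))]
179 [(274, np.int64(410), np.int64(-100), np.int64(166)), (277, np.int64(419), np.int64(-99), np.int64(162)), (280, np.int64(429), np.int64(-97), np.int64(158))]
180 [(274, np.int64(411), np.int64(-96), np.int64(159)), (277, np.int64(422), np.int64(-89), np.int64(151)), (280, np.int64(430), np.int64(-93), np.int64(151))]
181 [(274, np.int64(415), np.int64(-84), np.int64(146)), (277, np.int64(423), np.int64(-86), np.int64(144)), (280, np.int64(433), np.int64(-84), np.int64(139))]
182 [(274, np.int64(418), np.int64(-74), np.int64(133)), (277, np.int64(427), np.int64(-74), np.int64(130)), (280, np.int64(436), np.int64(-72), np.int64(126))]
183 [(274, np.int64(423), np.int64(-54), np.int64(113)), (277, np.int64(433), np.int64(-54), np.int64(110)), (280, np.int64(482), np.int64(69), np.int64(0))]
184 [(274, np.int64(424), np.int64(-52), np.int64(107)), (277, np.int64(432), np.in
[... 5280 characters left out ...]
nt64(-53), np.int64(52)), (333, np.int64(439), np.int64(-44), np.int64(50)), (336, np.int64(440), np.int64(-33), np.int64(47))]
187 [(330, np.int64(433), np.int64(-51), np.int64(46)), (333, np.int64(443), np.int64(-47), np.int64(49)), (336, np.int64(440), np.int64(-33), np.int64(43))]
188 [(330, np.int64(431), np.int64(-50), np.int64(41)), (333, np.int64(443), np.int64(-47), np.int64(46)), (336, np.int64(447), np.int64(-38), np.int64(44))]
189 [(330, np.int64(442), np.int64(-57), np.int64(45)), (333, np.int64(447), np.int64(-49), np.int64(45)), (336, np.int64(444), np.int64(-36), np.int64(39))]
[-2.72437830e-01  3.81891498e-01  1.95519232e+00  1.22700278e-04
  8.04630097e-01 -1.56448148e+00]
```

By depth the true fingertips are at about 85 mm while the readout says 47, so the z readout is roughly 35 to 40 mm low here (xy agrees). I'll keep going in small steps on force, and use contact at 54 mm to calibrate.

Request:
apply_moves(
  plan=[0, 0, -10, 0, 0, 0, 0, 0, 0, -8, 0, 0, 0, 0, 0, 0, -2, 0, 0, 0, 0, 0, 0, 0, 0, 0, 0, 0],
)

```text
t: 4.5
position: [0.434, -0.0419, 0.0265]
ee_rot: [[-0.002, -0.961, 0.275], [0.001, 0.275, 0.961], [-1.0, 0.002, 0.0]]
contact_force: [-0.5, 0.1, -0.6]
width: 0.003
```

Request:
apply_moves(
  plan=[0, 0, -2, 0, 0, 0, 0, 0, 0, 0, 0, 0, 0, 0],
)

```text
t: 4.67
position: [0.4347, -0.0421, 0.0251]
ee_rot: [[0.0, -0.961, 0.275], [0.0, 0.275, 0.961], [-1.0, 0.0, 0.0]]
contact_force: [-0.2, -0.2, 0.3]
width: -0.004
```

Request:
apply_moves(
  plan=[0, 0, -2, 0, 0, 0, 0, 0, 0, 0, 0, 0, 0, 0],
)

```text
t: 4.83
position: [0.4346, -0.0421, 0.0231]
ee_rot: [[0.0, -0.961, 0.275], [0.0, 0.275, 0.961], [-1.0, -0.0, 0.0]]
contact_force: [0.5, 0.2, 0.0]
width: -0.0
```

Request:
apply_moves(
  plan=[0, 0, -2, 0, 0, 0, 0, 0, 0, 0, 0, 0, 0, 0],
)

```text
t: 5.0
position: [0.4345, -0.042, 0.021]
ee_rot: [[-0.0, -0.961, 0.275], [0.0, 0.275, 0.961], [-1.0, 0.0, 0.0]]
contact_force: [-0.7, 0.0, -0.2]
width: 0.002
```

```bash
cat >> h.py <<'E'
def tip(n,xy,R=.03,lo=.0,hi=.2):
    """points of the dark fingers near xy; lowest heights"""
    X,p,d=xyz(n); m=(d>0)&(np.hypot(X[...,0]-xy[0],X[...,1]-xy[1])<R)&(X[...,2]>lo)&(X[...,2]<hi)
    v,u=np.where(m); return X[m],u,v,p[m]
E
python3 - <<'E'
from h import *
s=r.sense(); print(s['position'])
for n in('side','scene'):
    grab(n); P,u,v,c=tip(n,(.434,-.043),.03,.03,.13)
    print(n,np.histogram(P[:,2]*1000,bins=np.arange(30,131,5)))
    for w in range(v.min(),v.max()+1):
        q=P[v==w]
        if len(q): print(w,len(q),(np.median(q,0)*1000).round(),end=' | ')
    print()
E
```

```text
[ 0.43453308 -0.04201553  0.02095829]
side (array([57, 71, 15,  8, 10,  4,  7,  5, 10, 11,  5,  2,  0,  1,  2,  0,  1,
        2, 10,  5]), array([ 30,  35,  40,  45,  50,  55,  60,  65,  70,  75,  80,  85,  90,
        95, 100, 105, 110, 115, 120, 125, 130]))
178 1 [422. -43. 125.] | 179 3 [440. -62. 129.] | 180 6 [436. -60. 124.] | 181 5 [420. -57. 123.] | 182 2 [416. -55. 120.] | 183 1 [417. -54. 114.] | 186 1 [418. -49.  99.] | 189 2 [430. -72. 101.] | 190 7 [431. -55.  83.] | 191 7 [430. -55.  79.] | 192 7 [430. -55.  76.] | 193 7 [430. -56.  72.] | 194 7 [429. -55.  68.] | 195 10 [430. -51.  61.] | 196 14 [433. -39.  45.] | 197 16 [431. -42.  38.] | 198 16 [429. -46.  41.] | 199 18 [431. -49.  38.] | 200 19 [432. -51.  38.] | 201 17 [431. -56.  38.] | 202 17 [429. -60.  36.] | 203 15 [423. -59.  35.] | 204 12 [423. -63.  35.] | 205 12 [424. -68.  34.] | 206 4 [425. -69.  32.] | 
scene (array([30, 59, 50,  6,  9, 13,  4, 15, 12, 12, 16, 13, 13, 13, 21, 23, 37,
       24, 11, 16]), array([ 30,  35,  40,  45,  50,  55,  60,  65,  70,  75,  80,  85,  90,
        95, 100, 105, 110, 
[... 169 characters left out ...]
4.] | 169 18 [442. -47. 113.] | 170 17 [445. -43. 110.] | 171 14 [442. -51. 108.] | 172 13 [444. -55. 104.] | 173 13 [441. -54. 100.] | 174 10 [442. -46.  95.] | 175 10 [443. -48.  91.] | 176 10 [441. -48.  88.] | 177 10 [442. -46.  84.] | 178 10 [442. -47.  81.] | 179 10 [442. -48.  77.] | 180 10 [440. -47.  73.] | 181 8 [441. -47.  69.] | 182 7 [441. -49.  67.] | 183 6 [443. -48.  63.] | 184 7 [440. -43.  57.] | 185 9 [441. -44.  56.] | 186 14 [436. -47.  46.] | 187 15 [442. -48.  44.] | 188 18 [439. -46.  43.] | 189 18 [444. -49.  41.] | 190 19 [442. -53.  40.] | 191 18 [446. -56.  38.] | 192 16 [449. -56.  37.] | 193 17 [453. -58.  35.] | 194 8 [455. -60.  34.] | 195 7 [456. -59.  31.] |
```

The tip is now at about 60 mm, just above the plunger. I'll continue.

Request:
apply_moves(
  plan=[0, 0, -2, 0, 0, 0, 0, 0, 0, -2, 0, 0, 0, 0, 0, 0, 0, 0, 0, 0, 0],
)

```text
t: 5.35
position: [0.4348, -0.0421, 0.017]
ee_rot: [[0.0, -0.961, 0.275], [-0.0, 0.275, 0.961], [-1.0, -0.0, 0.0]]
contact_force: [0.4, -0.2, 3.4]
width: -0.002
```

Request:
apply_moves(
  plan=[0, 0, -1.5, 0, 0, 0, 0, 0, 0, 0, 0, 0, 0, 0],
)

```text
t: 5.52
position: [0.4348, -0.0421, 0.0156]
ee_rot: [[0.0, -0.961, 0.275], [-0.0, 0.275, 0.961], [-1.0, -0.0, 0.0]]
contact_force: [-0.7, 1.2, 3.5]
width: 0.002
```

Request:
apply_moves(
  plan=[0, 0, -1.5, 0, 0, 0, 0, 0, 0, 0, 0, 0, 0, 0],
)

```text
t: 5.68
position: [0.4349, -0.0421, 0.0142]
ee_rot: [[0.001, -0.961, 0.275], [-0.0, 0.275, 0.961], [-1.0, -0.001, 0.0]]
contact_force: [-0.4, -0.0, 4.6]
width: 0.001
```

Request:
apply_moves(
  plan=[0, 0, -1, 0, 0, 0, 0, 0, 0, 0, 0, 0, 0, 0],
)

```text
t: 5.85
position: [0.4349, -0.0422, 0.0137]
ee_rot: [[0.001, -0.961, 0.275], [-0.0, 0.275, 0.961], [-1.0, -0.001, 0.0]]
contact_force: [-1.6, 0.1, 9.0]
width: -0.001
```

Request:
apply_moves(
  plan=[0, 0, -1, 0, 0, 0, 0, 0, 0, 0, 0, 0, 0, 0],
)

```text
t: 6.02
position: [0.4351, -0.0422, 0.0135]
ee_rot: [[0.001, -0.961, 0.275], [-0.0, 0.275, 0.961], [-1.0, -0.002, 0.0]]
contact_force: [-4.0, 0.8, 20.3]
width: 0.0
```

The plunger is hard down at 20 N with no further travel. True tip height is therefore the reading plus about 35.5 mm. I'll go straight up, then across high to the book.

Request:
apply_moves(
  plan=[0, 0, 10, 0, 0, 0, 0, 0, 0, 30, 0, 0, 0, 0, 0, 0, 40, 0, 0, 0, 0, 0, 0, 40, 0, 0, 0, 0, 0, 0, 40, 0, 0, 0, 0],
)

```text
t: 6.43
position: [0.4336, -0.0418, 0.1734]
ee_rot: [[-0.002, -0.961, 0.275], [0.001, 0.275, 0.961], [-1.0, 0.002, 0.0]]
contact_force: [1.0, -0.5, -0.6]
width: 0.002
```

Request:
apply_moves(
  plan=[0, 0, 40, 0, 0, 0, 0, 0, 0, 40, 0, 0, 0, 0, 22, -20, 20, 0, 0, 0, 0, 22, -20, 0, 0, 0, 0, 0, 22, -20, 0, 0, 0, 0, 0],
)

```text
t: 6.85
position: [0.5018, -0.1028, 0.2738]
ee_rot: [[0.003, -0.962, 0.274], [-0.001, 0.274, 0.962], [-1.0, -0.004, -0.0]]
contact_force: [0.4, -0.4, -0.4]
width: 0.001
```

Request:
apply_moves(
  plan=[22, -20, 0, 0, 0, 0, 0, 22, -20, 0, 0, 0, 0, 0, 22, -20, 0, 0, 0, 0, 0, 21, -20, 0, 0, 0, 0, 0, 0, 0, 0, 0, 0, 0, 0],
)

```text
t: 7.27
position: [0.5895, -0.1854, 0.2691]
ee_rot: [[-0.002, -0.961, 0.278], [0.0, 0.278, 0.961], [-1.0, 0.002, -0.0]]
contact_force: [-1.0, 0.5, -1.0]
width: 0.001
```

Request:
apply_moves(
  plan=[0, 0, 0, 0, 0, 0, 0, 0, 0, 0, 0, 0, 0, 0],
)

```text
t: 7.43
position: [0.587, -0.1816, 0.2713]
ee_rot: [[-0.002, -0.961, 0.275], [0.001, 0.275, 0.961], [-1.0, 0.002, 0.001]]
contact_force: [0.1, 0.1, -0.3]
width: -0.002
```

```bash
python3 - <<'E'
from h import *
p,d=grab('wrist'); cv2.imwrite('pics/w2.png',p); s=r.sense(); print(s['position'],s['t'],s['contact_force'])
X,p,d=xyz('wrist'); hsv=cv2.cvtColor(p,cv2.COLOR_BGR2HSV)
m=(d>0)&(X[...,2]>.046)&(X[...,2]<.062)&(abs(X[...,0]-.434)<.04)&(abs(X[...,1]+.043)<.04)
print('plunger z',np.median(X[m][:,2]) if m.any() else None)
X,p,d=xyz('wrist'); m=((hsv[...,0]<14)&(hsv[...,1]>120)&(hsv[...,2]>70)&(d>0)&(np.hypot(X[...,0]-.588,X[...,1]+.182)<.08)&(abs(X[...,2]-.018)<.006))
Q=X[m]; print(len(Q),cv2.minAreaRect((Q[:,:2]*1000).astype(np.float32)),np.median(Q[:,2]))
E
```

```text
[ 0.58695136 -0.18130281  0.27194014] 7.4833 [-0.13009942  0.25071347  0.49719788]
plunger z 0.05448680907115523
3391 ((589.9928588867188, -181.00904846191406), (75.09912109375, 110.36377716064453), 87.93840789794922) 0.018981337112491583
```

View pics/w2.png

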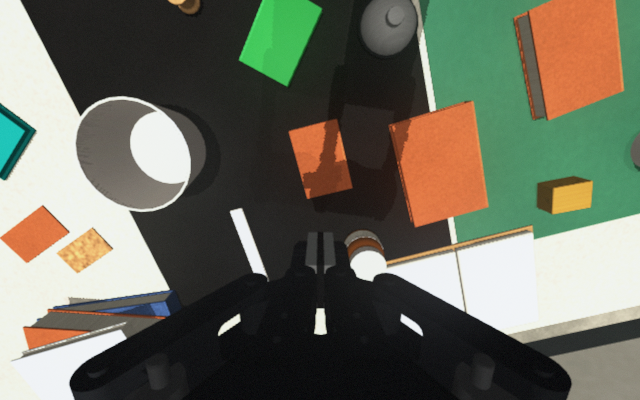

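The bell is back up (top at 54.5 mm). The small book is at (320,158) in the wrist view, which gives centre (590,-181) and 110x75 mm. I'll lower to a reading of about 7.5, which is a tip height of 43 mm, 25 mm above the cover.

Request:
apply_moves(
  plan=[3, 0, -40, 0, 0, 0, 0, 0, 0, -40, 0, 0, 0, 0, 0, 0, -40, 0, 0, 0, 0, 0, 0, -40, 0, 0, 0, 0, 0, 0, -30, 0, 0, 0, 0],
)

```text
t: 7.9
position: [0.5887, -0.1804, 0.0798]
ee_rot: [[-0.002, -0.962, 0.274], [0.001, 0.274, 0.962], [-1.0, 0.002, 0.001]]
contact_force: [0.2, -0.4, -0.3]
width: -0.005
```

Request:
apply_moves(
  plan=[0, 0, -20, 0, 0, 0, 0, 0, 0, -15, 0, 0, 0, 0, 0, 0, -10, 0, 0, 0, 0, 0, 0, 0, 0, 0, 0, 0, 0, 0, 0, 0, 0, 0, 0],
)

```text
t: 8.32
position: [0.5907, -0.1817, 0.0379]
ee_rot: [[0.001, -0.962, 0.275], [-0.0, 0.275, 0.962], [-1.0, -0.001, 0.0]]
contact_force: [0.1, -0.2, 0.1]
width: -0.002
```

```bash
python3 - <<'E'
from h import *
s=r.sense(); print(s['position'])
ims=[]
for n in('side','scene'):
    p,_=grab(n); P,u,v,c=tip(n,(.59,-.182),.03,.025,.14)
    for w in range(v.min(),v.max()+1):
        q=P[v==w]
        if len(q): print(w,len(q),(np.median(q,0)*1000).round(),end=' | ')
    print(); cv=int(v.max()); cu=int(u.mean()); ims.append(cv2.resize(p[cv-50:cv+30,cu-40:cu+40],(400,400),interpolation=2))
cv2.imwrite('pics/c3.png',np.hstack(ims))
E
```

```text
[ 0.59068454 -0.18168459  0.03792311]
184 1 [ 577. -165.  140.] | 186 1 [ 576. -172.  138.] | 187 1 [ 576. -173.  135.] | 190 3 [ 586. -196.  138.] | 191 5 [ 575. -195.  137.] | 192 4 [ 576. -194.  133.] | 193 4 [ 575. -192.  127.] | 194 2 [ 575. -191.  123.] | 195 2 [ 575. -191.  119.] | 196 2 [ 572. -198.  122.] | 197 2 [ 579. -179.  101.] | 198 2 [ 580. -179.   96.] | 199 6 [ 585. -191.  101.] | 200 9 [ 584. -193.   97.] | 201 9 [ 583. -191.   93.] | 202 9 [ 584. -194.   91.] | 203 7 [ 584. -195.   87.] | 204 7 [ 582. -196.   83.] | 205 7 [ 584. -191.   75.] | 
194 1 [ 589. -154.  137.] | 195 2 [ 593. -155.  136.] | 196 3 [ 593. -157.  134.] | 197 7 [ 595. -161.  134.] | 198 8 [ 591. -168.  133.] | 199 13 [ 602. -174.  132.] | 200 17 [ 602. -177.  132.] | 201 20 [ 601. -181.  131.] | 202 19 [ 602. -181.  128.] | 203 18 [ 601. -183.  125.] | 204 16 [ 598. -193.  123.] | 205 14 [ 599. -192.  121.] | 206 14 [ 599. -192.  117.] | 207 12 [ 600. -188.  113.] | 208 12 [ 599. -187.  110.] | 209 12 [ 599. -188.  106.] | 210 11 [ 600. -188.  102.] | 211 11 [ 600. -187.  100.] | 212 11 [ 599. -188.   96.] | 213 11 [ 600. -188.   94.] | 214 10 [ 600. -189.   90.] | 215 9 [ 600. -188.   87.] | 216 7 [ 599. -189.   83.] | 217 6 [ 601. -187.   80.] | 218 2 [ 598. -188.   77.] |
```

View pics/c3.png

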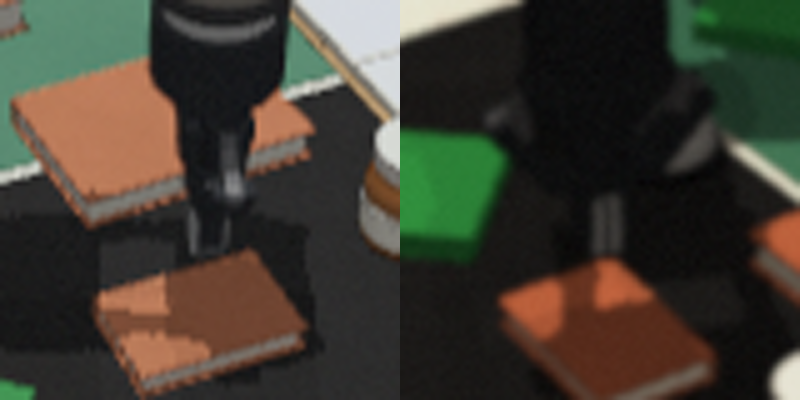

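Both views put the tip at about 75 mm for a reading of 38, so the offset holds here (+36). I'll go down another 31 mm and hold.

Request:
apply_moves(
  plan=[0, 0, -12, 0, 0, 0, 0, 0, 0, -12, 0, 0, 0, 0, 0, 0, -6, 0, 0, 0, 0, 0, 0, 0, 0, 0, 0, 0, 0, 0, 0, 0, 0, 0, 0],
)

```text
t: 8.83
position: [0.5901, -0.1819, 0.0063]
ee_rot: [[-0.001, -0.961, 0.275], [0.001, 0.275, 0.961], [-1.0, 0.002, 0.0]]
contact_force: [0.9, 0.7, 0.0]
width: 0.003
```

```bash
python3 - <<'E'
from h import *
s=r.sense(); print(s['position'],s['t'])
for n in('side','scene'):
    p,_=grab(n); P,u,v,c=tip(n,(.59,-.182),.03,.025,.09)
    for w in range(v.min(),v.max()+1):
        q=P[v==w]
        if len(q): print(w,len(q),(np.median(q,0)*1000).round(),end=' | ')
    print()
E
```

```text
[ 0.59012389 -0.1818755   0.00626311] 8.8333
198 1 [ 581. -166.   85.] | 199 1 [ 578. -174.   89.] | 200 1 [ 577. -175.   87.] | 201 2 [ 581. -183.   87.] | 202 1 [ 576. -183.   85.] | 203 1 [ 574. -187.   86.] | 204 2 [ 578. -183.   76.] | 205 1 [ 577. -182.   72.] | 206 2 [ 578. -183.   69.] | 207 2 [ 578. -184.   65.] | 208 8 [ 582. -193.   67.] | 209 8 [ 584. -192.   62.] | 210 8 [ 583. -194.   59.] | 211 8 [ 584. -192.   52.] | 212 8 [ 583. -195.   51.] | 213 6 [ 585. -192.   44.] | 
213 4 [ 597. -174.   86.] | 214 3 [ 598. -183.   88.] | 215 10 [ 599. -185.   87.] | 216 11 [ 599. -184.   83.] | 217 11 [ 599. -188.   81.] | 218 11 [ 600. -189.   77.] | 219 11 [ 599. -188.   73.] | 220 11 [ 597. -186.   69.] | 221 11 [ 598. -187.   67.] | 222 11 [ 597. -186.   62.] | 223 11 [ 599. -189.   59.] | 224 9 [ 598. -188.   57.] | 225 8 [ 601. -191.   55.] | 226 6 [ 600. -186.   49.] | 227 4 [ 600. -187.   49.] |
```

The tip is at 42 to 46 mm, about 25 mm above the cover. I'll hold for more than 2 s.

Request:
apply_moves(
  plan=[0, 0, 0, 0, 0, 0, 0, 0, 0, 0, 0, 0, 0, 0, 0, 0, 0, 0, 0, 0, 0, 0, 0, 0, 0, 0, 0, 0, 0, 0, 0, 0, 0, 0, 0],
)

```text
t: 9.35
position: [0.5907, -0.1821, 0.0073]
ee_rot: [[0.0, -0.961, 0.275], [-0.0, 0.275, 0.961], [-1.0, -0.0, 0.0]]
contact_force: [-0.5, -0.5, -0.4]
width: -0.002
```

Request:
apply_moves(
  plan=[0, 0, 0, 0, 0, 0, 0, 0, 0, 0, 0, 0, 0, 0, 0, 0, 0, 0, 0, 0, 0, 0, 0, 0, 0, 0, 0, 0, 0, 0, 0, 0, 0, 0, 0],
)

```text
t: 9.77
position: [0.5906, -0.182, 0.0071]
ee_rot: [[-0.0, -0.961, 0.275], [0.0, 0.275, 0.961], [-1.0, 0.0, 0.0]]
contact_force: [-0.7, 0.1, -0.2]
width: 0.003
```

Request:
apply_moves(
  plan=[0, 0, 0, 0, 0, 0, 0, 0, 0, 0, 0, 0, 0, 0, 0, 0, 0, 0, 0, 0, 0, 0, 0, 0, 0, 0, 0, 0, 0, 0, 0, 0, 0, 0, 0],
)

```text
t: 10.18
position: [0.5906, -0.182, 0.0071]
ee_rot: [[0.0, -0.961, 0.275], [0.0, 0.275, 0.961], [-1.0, 0.0, 0.0]]
contact_force: [0.7, 0.3, 0.1]
width: 0.002
```

Request:
apply_moves(
  plan=[0, 0, 0, 0, 0, 0, 0, 0, 0, 0, 0, 0, 0, 0, 0, 0, 0, 0, 0, 0, 0, 0, 0, 0, 0, 0, 0, 0, 0, 0, 0, 0, 0, 0, 0],
)

```text
t: 10.6
position: [0.5906, -0.182, 0.0071]
ee_rot: [[0.0, -0.961, 0.275], [0.0, 0.275, 0.961], [-1.0, -0.0, 0.0]]
contact_force: [0.1, 1.1, -0.2]
width: 0.001
```

Request:
apply_moves(
  plan=[0, 0, 0, 0, 0, 0, 0, 0, 0, 0, 0, 0, 0, 0, 0, 0, 0, 0, 0, 0, 0, 0, 0, 0, 0, 0, 0, 0, 0, 0, 0, 0, 0, 0, 0],
)

```text
t: 11.02
position: [0.5906, -0.1821, 0.0072]
ee_rot: [[0.0, -0.961, 0.275], [0.0, 0.275, 0.961], [-1.0, -0.0, 0.0]]
contact_force: [-0.0, -0.1, -0.3]
width: -0.0
```

Request:
apply_moves(
  plan=[0, 0, 0, 0, 0, 0, 0, 0, 0, 0, 0, 0, 0, 0, 0, 0, 0, 0, 0, 0, 0, 0, 0, 0, 0, 0, 0, 0, 0, 0, 0, 0, 0, 0, 0],
)

```text
t: 11.43
position: [0.5906, -0.182, 0.0071]
ee_rot: [[0.0, -0.961, 0.275], [0.0, 0.275, 0.961], [-1.0, -0.0, 0.0]]
contact_force: [0.2, 0.2, 0.5]
width: -0.001
```

Request:
apply_moves(
  plan=[0, 0, 30, 0, 0, 0, 0, 0, 0, 40, 0, 0, 0, 0, 0, 0, 40, 0, 0, 0, 0, 0, 0, 40, 0, 0, 0, 0, 0, 0, 40, 0, 0, 0, 0],
)

```text
t: 11.85
position: [0.5902, -0.1819, 0.1991]
ee_rot: [[0.0, -0.961, 0.275], [0.0, 0.275, 0.961], [-1.0, 0.0, 0.0]]
contact_force: [1.2, -0.5, -0.4]
width: -0.0
```

Request:
apply_moves(
  plan=[0, 0, 40, 0, 0, 0, 0, 0, 0, 40, 0, 0, 0, 0, -20, 0, 20, 0, 0, 0, 0, -30, 10, 0, 0, 0, 0, 0, -30, 20, 0, 0, 0, 0, 0],
)

```text
t: 12.27
position: [0.5103, -0.1534, 0.2981]
ee_rot: [[0.003, -0.961, 0.277], [-0.002, 0.277, 0.961], [-1.0, -0.003, -0.001]]
contact_force: [-1.5, -0.8, -0.1]
width: 0.002
```

Request:
apply_moves(
  plan=[-25, 30, 0, 0, 0, 0, 0, -25, 30, 0, 0, 0, 0, 0, -15, 35, 0, 0, 0, 0, 0, -5, 38, 0, 0, 0, 0, 0, 0, 40, 0, 0, 0, 0, 0],
)

```text
t: 12.68
position: [0.4391, 0.022, 0.2978]
ee_rot: [[0.001, -0.961, 0.277], [-0.0, 0.277, 0.961], [-1.0, -0.001, 0.0]]
contact_force: [1.8, -0.3, 0.2]
width: -0.001
```

Request:
apply_moves(
  plan=[0, 40, 0, 0, 0, 0, 0, 0, 40, 0, 0, 0, 0, 0, 0, 40, 0, 0, 0, 0, 0, 0, 40, 0, 0, 0, 0, 0, 0, 40, 0, 0, 0, 0, 0],
)

```text
t: 13.1
position: [0.4401, 0.2229, 0.2974]
ee_rot: [[0.001, -0.961, 0.275], [0.0, 0.275, 0.961], [-1.0, -0.001, 0.0]]
contact_force: [0.1, -0.7, 0.1]
width: -0.0
```

Request:
apply_moves(
  plan=[0, 40, 0, 0, 0, 0, 0, 10, 40, 0, 0, 0, 0, 0, 20, 35, 0, 0, 0, 0, 0, 20, 30, 0, 0, 0, 0, 0, 10, 20, 0, 0, 0, 0, 0],
)

```text
t: 13.52
position: [0.5014, 0.3888, 0.2961]
ee_rot: [[-0.0, -0.962, 0.274], [0.0, 0.274, 0.962], [-1.0, 0.0, 0.0]]
contact_force: [0.4, 0.0, 0.2]
width: 0.006
```

Request:
apply_moves(
  plan=[0, 0, 0, 0, 0, 0, 0, 0, 0, 0, 0, 0, 0, 0, 0, 0, 0, 0, 0, 0, 0],
)

```text
t: 13.77
position: [0.5003, 0.3854, 0.297]
ee_rot: [[-0.0, -0.961, 0.275], [-0.001, 0.275, 0.961], [-1.0, 0.0, -0.001]]
contact_force: [0.7, -0.1, 0.3]
width: -0.006
```

```bash
python3 - <<'E'
from h import *
p,d=grab('wrist'); cv2.imwrite('pics/w3.png',p); s=r.sense(); print(s['position'],s['t'],s['contact_force'])
X,p,d=xyz('wrist'); hsv=cv2.cvtColor(p,cv2.COLOR_BGR2HSV)
m=(d>0)&(X[...,2]>.084)&(X[...,2]<.097)&(abs(X[...,0]-.5)<.125)&(abs(X[...,1]-.4)<.11)&(hsv[...,1]<60)
m=cv2.morphologyEx(m.astype(np.uint8),cv2.MORPH_OPEN,np.ones((2,2)))>0
Q=X[m]; print(len(Q),cv2.minAreaRect((Q[:,:2]*1000).astype(np.float32)),np.median(Q[:,2]))
E
```

```text
[0.50031666 0.3851151  0.29752674] 13.8167 [-0.04909133 -0.67313212  1.09183982]
1878 ((520.359375, 413.2054443359375), (245.38949584960938, 164.9783477783203), 6.396965980529785) 0.09049123259234426
```

View pics/w3.png

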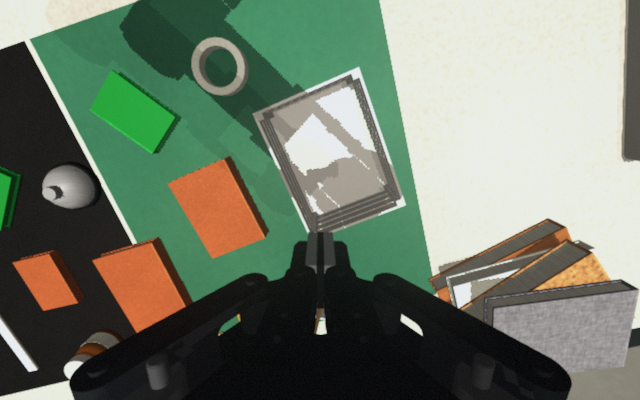

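The basket rim corners in the wrist view are about (253,113), (360,68), (405,206) and (318,234). I'll project those onto z = 0.09.

```bash
python3 - <<'E'
from h import *
z=np.load('wrist.npz'); cx,cy,f=z['c']; R,t=z['R'],z['t']; C=-R.T@t
q=[]
for u,v in((253,113),(360,68),(405,206),(315,235)):
    d=R.T@np.array([(u-cx)/f,(v-cy)/f,1]); q.append((C+d*(.09-C[2])/d[2])[:2]*1000)
q=np.array(q); print(q.round(),q.mean(0),[np.linalg.norm(q[i]-q[(i+1)%4]).round() for i in range(4)])
X,p,d=xyz('wrist'); hsv=cv2.cvtColor(p,cv2.COLOR_BGR2HSV)
m=((d>0)&(X[...,2]>.085)&(X[...,2]<.096)&(hsv[...,1]<60)).astype(np.uint8); m[240:]=0;m[:,420:]=0;m[:,:245]=0
Q=X[cv2.morphologyEx(m,cv2.MORPH_OPEN,np.ones((3,3)))>0]; print(len(Q),cv2.minAreaRect((Q[:,:2]*1000).astype(np.float32)))
E
```

```text
[[410. 319.]
 [396. 468.]
 [594. 488.]
 [602. 349.]] [500.59354682 406.07262215] [np.float64(150.0), np.float64(199.0), np.float64(140.0), np.float64(195.0)]
1797 ((501.59320068359375, 402.8182373046875), (200.58349609375, 150.21005249023438), 6.286657810211182)
```

The fit is clean: centre (501,403), 200.6x150.2 mm. I'll lower to a reading of about 79, which is a tip height of 115 mm, in two stages.

Request:
apply_moves(
  plan=[1, 17, -10, 0, 0, 0, 0, 0, 0, -35, 0, 0, 0, 0, 0, 0, -40, 0, 0, 0, 0, 0, 0, -40, 0, 0, 0, 0, 0, 0, -30, 0, 0, 0, 0],
)

```text
t: 14.23
position: [0.5004, 0.4012, 0.1401]
ee_rot: [[-0.002, -0.961, 0.276], [-0.001, 0.276, 0.961], [-1.0, 0.001, -0.001]]
contact_force: [-0.1, -0.0, 0.7]
width: 0.002
```

Request:
apply_moves(
  plan=[0, 0, -20, 0, 0, 0, 0, 0, 0, -15, 0, 0, 0, 0, 0, 0, 0, 0, 0, 0, 0, 0, 0, 0, 0, 0, 0, 0],
)

```text
t: 14.57
position: [0.5015, 0.402, 0.1078]
ee_rot: [[-0.0, -0.961, 0.276], [-0.0, 0.276, 0.961], [-1.0, 0.0, -0.0]]
contact_force: [-0.7, -0.5, 0.9]
width: 0.003
```

```bash
cat > t.py <<'E'
from h import *
s=r.sense(); print(s['position'],s['t'])
ims=[]
for n in('side','scene'):
    p,_=grab(n); P,u,v,c=tip(n,(.501,.403),.03,.098,.2)
    for w in range(v.min(),v.max()+1):
        q=P[v==w]
        if len(q): print(w,len(q),(np.median(q,0)*1000).round(),end=' | ')
    print(); cv=int(v.max()); cu=int(u.mean()); ims.append(cv2.resize(p[cv-45:cv+35,cu-40:cu+40],(400,400),interpolation=2))
cv2.imwrite('pics/c4.png',np.hstack(ims))
E
python3 t.py
```

```text
[0.50154413 0.40204705 0.10775182] 14.5667
88 1 [510. 389. 200.] | 89 1 [514. 402. 189.] | 90 1 [514. 405. 184.] | 91 1 [509. 390. 187.] | 93 1 [497. 373. 190.] | 94 5 [501. 389. 177.] | 95 6 [498. 391. 174.] | 96 6 [497. 389. 171.] | 97 6 [497. 389. 166.] | 98 6 [496. 390. 163.] | 99 6 [497. 391. 158.] | 100 6 [496. 390. 154.] | 101 6 [496. 392. 149.] | 102 5 [497. 395. 144.] | 
114 2 [498. 412. 199.] | 115 6 [513. 417. 199.] | 116 10 [514. 409. 198.] | 117 12 [510. 403. 196.] | 118 9 [513. 390. 193.] | 119 11 [510. 391. 189.] | 120 10 [507. 392. 185.] | 121 10 [509. 396. 181.] | 122 10 [509. 393. 178.] | 123 10 [509. 393. 175.] | 124 9 [508. 392. 170.] | 125 9 [509. 392. 167.] | 126 9 [507. 395. 164.] | 127 9 [508. 397. 159.] | 128 7 [508. 393. 155.] | 129 7 [509. 397. 153.] | 130 5 [512. 396. 149.] |
```

The tip is at about 144 mm, consistent with the offset. I'll go down another 28 mm and hold.

Request:
apply_moves(
  plan=[0, 0, -14, 0, 0, 0, 0, 0, 1, -10, 0, 0, 0, 0, 0, 0, -4, 0, 0, 0, 0, 0, 0, 0, 0, 0, 0, 0, 0, 0, 0, 0, 0, 0, 0],
)

```text
t: 15.08
position: [0.5017, 0.404, 0.0795]
ee_rot: [[0.0, -0.961, 0.275], [0.0, 0.275, 0.961], [-1.0, -0.0, 0.0]]
contact_force: [0.3, 0.2, 1.1]
width: 0.0
```

Request:
apply_moves(
  plan=[0, 0, 0, 0, 0, 0, 0, 0, 0, 0, 0, 0, 0, 0, 0, 0, 0, 0, 0, 0, 0, 0, 0, 0, 0, 0, 0, 0, 0, 0, 0, 0, 0, 0, 0],
)

```text
t: 15.5
position: [0.5017, 0.404, 0.0793]
ee_rot: [[0.0, -0.961, 0.275], [0.0, 0.275, 0.961], [-1.0, -0.0, 0.0]]
contact_force: [0.1, -0.5, 0.3]
width: -0.004
```

```bash
python3 t.py
```

```text
[0.50169713 0.4039962  0.07932292] 15.5
89 3 [509. 403. 192.] | 90 3 [509. 388. 193.] | 91 5 [502. 384. 192.] | 92 5 [485. 385. 189.] | 93 2 [495. 387. 184.] | 94 1 [508. 376. 182.] | 98 1 [511. 393. 158.] | 99 2 [491. 376. 166.] | 100 2 [496. 376. 161.] | 101 5 [497. 390. 150.] | 102 6 [496. 392. 144.] | 103 6 [495. 390. 141.] | 104 6 [498. 392. 135.] | 105 6 [498. 393. 132.] | 106 6 [499. 394. 127.] | 107 6 [496. 390. 125.] | 108 6 [498. 394. 118.] | 109 3 [496. 399. 112.] | 
114 1 [512. 430. 199.] | 116 4 [517. 406. 200.] | 117 12 [509. 396. 197.] | 118 13 [509. 391. 193.] | 119 14 [511. 389. 189.] | 120 15 [512. 395. 185.] | 121 16 [513. 397. 183.] | 122 15 [512. 401. 176.] | 123 14 [510. 406. 173.] | 124 15 [511. 404. 171.] | 125 15 [511. 400. 168.] | 126 10 [509. 396. 165.] | 127 11 [511. 392. 161.] | 128 10 [509. 393. 156.] | 129 10 [507. 395. 151.] | 130 10 [507. 397. 148.] | 131 10 [507. 395. 144.] | 132 9 [506. 396. 142.] | 133 9 [507. 395. 139.] | 134 9 [507. 395. 134.] | 135 9 [509. 394. 131.] | 136 7 [509. 394. 127.] | 137 7 [506. 400. 123.] | 138 4 [509. 396. 121.] |
```

View pics/c4.png

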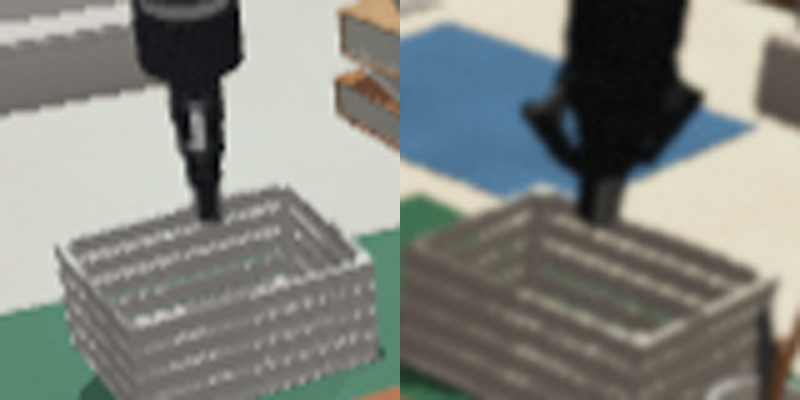

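Tip is about 115 mm, some 25 mm above the mouth's middle, touching nothing. I'll hold for 2 s, then hand in.

Request:
apply_moves(
  plan=[0, 0, 0, 0, 0, 0, 0, 0, 0, 0, 0, 0, 0, 0, 0, 0, 0, 0, 0, 0, 0, 0, 0, 0, 0, 0, 0, 0, 0, 0, 0, 0, 0, 0, 0],
)

```text
t: 16.02
position: [0.5016, 0.4039, 0.0791]
ee_rot: [[-0.0, -0.961, 0.275], [0.0, 0.275, 0.961], [-1.0, 0.0, 0.0]]
contact_force: [0.5, -0.5, -0.0]
width: 0.0
```

Request:
apply_moves(
  plan=[0, 0, 0, 0, 0, 0, 0, 0, 0, 0, 0, 0, 0, 0, 0, 0, 0, 0, 0, 0, 0, 0, 0, 0, 0, 0, 0, 0, 0, 0, 0, 0, 0, 0, 0],
)

```text
t: 16.43
position: [0.5016, 0.404, 0.0791]
ee_rot: [[0.0, -0.961, 0.275], [0.0, 0.275, 0.961], [-1.0, -0.0, 0.0]]
contact_force: [-1.1, 0.7, 0.4]
width: -0.001
```

Request:
apply_moves(
  plan=[0, 0, 0, 0, 0, 0, 0, 0, 0, 0, 0, 0, 0, 0, 0, 0, 0, 0, 0, 0, 0, 0, 0, 0, 0, 0, 0, 0, 0, 0, 0, 0, 0, 0, 0],
)

```text
t: 16.85
position: [0.5016, 0.404, 0.0791]
ee_rot: [[0.0, -0.961, 0.275], [0.0, 0.275, 0.961], [-1.0, -0.0, 0.0]]
contact_force: [0.4, 0.1, -0.8]
width: -0.002
```

Request:
apply_moves(
  plan=[0, 0, 0, 0, 0, 0, 0, 0, 0, 0, 0, 0, 0, 0, 0, 0, 0, 0, 0, 0, 0, 0, 0, 0, 0, 0, 0, 0, 0, 0, 0, 0, 0, 0, 0],
)

```text
t: 17.27
position: [0.5016, 0.404, 0.0791]
ee_rot: [[0.0, -0.961, 0.275], [0.0, 0.275, 0.961], [-1.0, -0.0, 0.0]]
contact_force: [-1.4, 0.3, 0.1]
width: -0.001
```

Request:
apply_moves(
  plan=[0, 0, 0, 0, 0, 0, 0, 0, 0, 0, 0, 0, 0, 0, 0, 0, 0, 0, 0, 0, 0, 0, 0, 0, 0, 0, 0, 0, 0, 0, 0, 0, 0, 0, 0],
)

```text
t: 17.68
position: [0.5016, 0.4039, 0.0791]
ee_rot: [[0.0, -0.961, 0.275], [0.0, 0.275, 0.961], [-1.0, 0.0, 0.0]]
contact_force: [0.6, 0.5, -0.1]
width: 0.001
```

```bash
python3 -c "
from station import r
s=r.sense();print(s['t'],s['position'],s['contact_force']);print(r.sign_off())"
```

```text
17.6833 [0.50161125 0.40393568 0.07911733] [ 0.55139014  0.53537871 -0.05629049]
the job is handed in; nothing more can be done
None
```

The job is done and handed in at 17.7 s, with the hand still pointing at the basket.

- **Bell:** I pressed the plunger to its stop; the force rose to 20 N with no further travel. It came back up, and its top measured 54.5 mm afterwards.
- **Small book:** I pointed at the middle of the smallest rust book (110 x 75 mm, centre (590, -181) mm) for about 2.6 s, roughly 24–25 mm above the cover.
- **Basket:** I then went across with the tips about 33 cm up and pointed at the middle of the basket's mouth, (501, 403) mm. I held there for over 2.5 s at about 25 mm above the rim.

**Disagreement:** the reported TCP height read about 36 mm lower than the real fingertips. I noticed when the tips were still above the plunger at a reading of 47 mm. I corrected for it using the bell's stop (+35.5 mm), and fingertip depth in two cameras agreed to a few millimetres at the book and the basket. The pointing heights rest on that correction, not on the raw readout.

**Last checks:** the contact force was only noise, under 1 N. The last side and scene crops showed the fingertips clear of the basket. I took no final picture of the whole table to confirm that nothing else moved.

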